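# Close up the carton row in the dispensary stock tray

### The arm

A 7-joint arm with a two-finger parallel gripper is mounted at the origin on the work surface. World frame = base frame: x ahead of the robot, y to its left, z up, the work surface at z = 0. Lengths are in mm, angles in rad, forces in N, time in s.
With the tool pointing down it reaches from about 425 to 875 mm from the base axis. Payload 9.9 kg.
Tool frame: the origin (TCP) lies between the finger pads; the fingertips stand 19 mm ahead of it and the grasp point (between the pads) is the TCP (ctrl.finger_overhang is the distance from the TCP to the fingertips, in mm); z points along the fingers, y is the line along which they close (so a half turn about z gives the same grasp; the last joint's range is limited). The gripper opens to 85 mm and grips with 20 to 120 N. Pads are 22 mm wide; open, the fingers measure 114 mm over their backs; the gripper's body (76 mm by 85 mm) begins 54 mm behind the grasp point. The pads swing forward as they close: fully open they stand 13 mm farther back than shut.
Start: joints at [1.113, 0.576, 0.025, 1.437, -0.015, 1.129, -0.057], TCP at [246.485, -628.391, 250.289] pointing down, gripper open.
Joint ranges: [-2.76, 2.76], [-0.34, 2.15], [-1.52, 1.57], [0.19, 2.46], [-1.09, 4.23], [0.17, 1.99], [-2.82, 2.82]. Speed limits (rad/s): [2.22, 2.22, 3.01, 3.01, 3.14, 3.14, 3.14].

### API

Orientations are given as a unit quaternion [w, x, y, z].
In Python, from plant import ctrl, solve_ik, eyes, sensors gives the robot as it stands. Calls block until the motion is done:
- ctrl.move_to(position, orientation): joint-space move of the TCP to a pose.
- ctrl.move_straight(position, speed=150, ori=None, threshold=None): straight line of the TCP; ori=None keeps the orientation; speed is the mean speed in mm/s. With threshold (N) it stops when the force on the tool has changed by that much, and returns True; else False.
- ctrl.set_joints(angles): joint-space move.
- ctrl.ungrasp() and ctrl.clamp(grasp_force=None): open the fingers fully, or close them until they stop; grasp_force is the grip in N (None keeps the last).
- ctrl.sleep(seconds).
- solve_ik(position, orientation): joint angles nearest the present ones, or None.
- eyes.read_camera(name): name is "scene" or "top" or "wrist"; returns a dict with "img" (400x640x3 uint8, red, green, blue), "range_z" (400x640 float32, mm along the optical axis (not along the pixel's ray), 0 where there is no reading), "intrinsics" (3x3 intrinsics, pixels), "R" (3x3) and "t" (3): a world point X has camera coordinates R X + t. Camera axes: x right, y down, z forward; pixel columns grow to the right and rows downward; lengths in mm; the calibration is good to about 2 mm. A picture is of the moment at which its call begins.
A pose or a line that the arm cannot do raises ctrl.PlanningError and nothing moves.
- ctrl.finish_job(): hands the job in; it is judged then, once.
Trained networks look in a picture, given as the dict that the camera call returned (one of the last four; its "shot" number tells which), for a name from the list of things; names that differ only in an ending like _2 or _b are one class to them, and where a whole thing is asked for, a point or a joint stands for the part that bears it (a point fixed in the world has none). Each returns a list of dicts, best first, with "conf" (0 to 1); they miss things now and then, are a little off and sometimes report something else, mostly with a low value. They report only what shows in the picture. A call takes as long as a camera call.
- eyes.find_in(picture, thing): "centre" ([column, row] in pixels, amid what is visible of it).
Readings, each from a call of its own:
- sensors.current_t(): time.
- sensors.current_qpos(): joint angles.
- sensors.current_qd(): joint speeds.
- sensors.current_effort(): joint torques, N m.
- sensors.current_tcp_pos(): TCP position.
- sensors.current_tool_rot(): TCP orientation.
- sensors.current_contact_force(): force on the tool from outside, world axes, zero at the start.
- sensors.current_moment(): the same for the moment, N m.
- sensors.current_grip_width(): finger opening in mm.
- sensors.current_grip_force(): force on a finger pad.
Only numpy, scipy, OpenCV 4.12 (cv2) and the standard library are available. Lean on these libraries where they do the work, as an engineer would, in place of code of your own. Each camera call takes 0.05 s, during which the arm holds its last target. There are 200 camera calls.

### The job

Refill the white stock tray: stand the orange-banded carton that is lying on the worktop and the short red-banded carton upright in the tray next to the blue-banded one, in either order. Then push the blue sliding follower up behind them until the whole row is pressed firm against the steel end stop, and leave it closed: every carton flush against its neighbour and the follower snug behind the last, no gaps. The cartons hold glass ampoules, so set them down and press gently, and leave the bottle, jar, cup, bowl and yellow-banded carton where they are.

Things in the scene. Friction and masses are not known exactly. Their poses are not given: they have to be found in the camera images.
- tray: White steel channel, fixed. Origin under it, on its midline; z up, y along it to the steel end stop, x across. Floor 6 mm above the worktop, 70 mm wide, y -180 to +220 mm; lips 4 mm thick, 22 mm high. The stop, a plate 64 mm wide, 101 mm high, is clamped with its face anywhere at y +150 to +185 mm; not tracked: look or feel for it. From it inward: carton_a, carton_b (gaps), free space, follower.
- follower (a joint): Slide of the blue follower (bookend) in the tray, in m: 0 parked at the tray's -y end, growing towards the end stop (limit 0.20); its face towards the cartons is at tray y = -0.125 + value. It stays where it is left; push it from behind (-y side, above the foot). It alone takes 1.5 N, with the loose row up to about 7 N; the push rises sharply once all is tight against the stop.
- follower_face (a point): Centre of the follower's face towards the cartons, 42 mm above the worktop. The follower: a plate 64 mm wide (x), 6 mm thick, topped by a rolled edge (10 mm thick, level with the face) to 83 mm above the worktop, on a foot 44 mm wide that reaches 50 mm behind the face, its top 16 mm above the worktop.
- carton_a: White carton with a green band, 62 (x) by 48 (y) by 105 mm (z) high, loose and upright in the tray, some way short of the end stop. Origin at the centre of its underside. About 0.12 kg.
- carton_b: White carton with a blue band, 60 (x) by 40 (y) by 90 mm (z) high, loose and upright in the tray beyond carton_a, with a gap between them. Origin at the centre of its underside. About 0.10 kg.
- carton_c: White carton with an orange band, 60 x 45 x 115 mm, about 0.15 kg, lying flat on the worktop. Origin at the centre of the 60 x 115 mm face it lies on; x along the 60 mm, y along the 115 mm (its height once it stands; either end may be up), z along the 45 mm (up while it lies). In the tray it stands with the 45 mm along the row, the 60 mm across the channel.
- carton_c_center (a point): The centre of carton_c (22.5 mm above its origin along its z).
- carton_d: Short white carton with a red band, 58 (x) by 54 (y) by 82 mm (z) high, standing on the worktop. Origin at the centre of its underside. In the tray it stands with the 54 mm along the row and the 58 mm across the channel. About 0.12 kg.
- amber_bottle: Amber bottle, 62 mm diameter, 125 mm high; leave alone. Origin at its underside.
- pill_jar: White jar, 56 mm diameter, 75 mm high; leave alone. Origin at its underside.
- clear_cup: Clear plastic cup, 96 mm across, 70 mm high; leave alone. Origin at its underside.
- gallipot: Small steel bowl, 90 mm across, 42 mm high; leave alone. Origin at its underside.
- spare_carton: Flat carton with a yellow band, 75 (x) by 125 (y) by 36 mm (z), lying on the worktop; leave alone. Origin at its underside.

How it is judged (in metres and radians):
On the way:
1. with both cartons in the row, the follower presses the row firm against the end stop (over 6 N between carton_a and the tray with its stop) (contact force between carton_a and tray above 6 N and value of joint follower above 0.08 m and angle between the y axis of carton_c and the z axis of tray, either way round below 0.15 rad and y of each of carton_c_center, carton_d in the frame of tray above -0.05 m), for 0.03 s.
At the end, for the whole second after the job is handed in: All four cartons stand upright (0.06 rad) and square (0.07 rad) on the tray floor, at rest, in a closed row pressed up to the end stop: carton_a, carton_b, carton_c and carton_d in either order, then the follower's face, each within 3 mm of its place in a row without gaps (angle between the z axis of each of carton_a, carton_b, carton_d and the z axis of tray, either way round below 0.06 rad and angle between the x axis of each of carton_a, carton_b, carton_c, carton_d and the x axis of tray, either way round below 0.07 rad and linear speed of each of carton_a, carton_b, carton_c, carton_d below 0.01 m/s and angle between the y axis of carton_c and the z axis of tray, either way round below 0.06 rad and y of carton_b in the frame of carton_a between -0.047 and -0.041 m and ((y of carton_c_center in the frame of carton_b between -0.0455 and -0.0395 m and y of carton_d in the frame of carton_b between -0.095 and -0.089 m) or (y of carton_d in the frame of carton_b between -0.05 and -0.044 m and y of carton_c_center in the frame of carton_b between -0.0995 and -0.0935 m)) and y of follower_face in the frame of carton_b between -0.122 and -0.116 m and z of each of carton_a, carton_b, carton_d in the frame of tray below 0.01 m and x of carton_a in the frame of tray between -0.009 and 0.009 m and x of carton_b in the frame of tray between -0.009 and 0.009 m and x of carton_d in the frame of tray between -0.009 and 0.009 m and z of carton_c_center in the frame of tray below 0.0675 m and x of carton_c_center in the frame of tray between -0.009 and 0.009 m); the robot touches nothing.
It fails at once if a carton is pressed with more than 40 N against another carton or the follower, or rammed or dropped with more than 100 N on the tray (contact force between any of carton_a, carton_b, carton_c, carton_d and tray above 100 N or contact force between carton_a and carton_b above 40 N or contact force between any of carton_a, carton_b and carton_c above 40 N or contact force between any of carton_a, carton_b, carton_c and carton_d above 40 N or contact force between any of carton_a, carton_b, carton_c, carton_d and follower above 40 N).
It fails at once if a bystander (bottle, jar, cup, bowl, yellow-banded carton) is moved more than 15 mm (distance of any of amber_bottle, pill_jar, clear_cup, gallipot, spare_carton from where it was at the start of the episode above 0.015 m).
It also fails if it takes over 72 s, if anything falls off the work surface, if the arm or the gripper's body presses on something with over 40 N, if the wrist force passes 120 N, or if a joint passes its speed limit or range.

## Working session

There is one attempt and no reset: what is moved stays moved. The work goes in short steps, each a Python script; the robot and the scene stay as the last script left them, time stands still between calls to the robot, and variables do not carry over. Pictures are saved under pics/ and viewed, at most 10 in all, crops included, and the job is handed in when it is done.

```bash
ls; mkdir -p pics; python3 - <<'E'
from plant import ctrl, eyes, sensors
import cv2,numpy as np,pickle
for n in ["top","scene"]:
    d=eyes.read_camera(n); cv2.imwrite(f"pics/{n}0.png",d["img"][:,:,::-1]); pickle.dump(d,open(f"{n}0.pkl","wb"))
    print(n,d["intrinsics"].tolist(),d["R"].round(3).tolist(),d["t"].round(1).tolist())
print(sensors.current_t(),sensors.current_tool_rot())
E
```

```text
pics
plant.py
top [[417.36814573489664, 0.0, 326.87096573921747], [0.0, 417.36814573489664, 194.2978159817257], [0.0, 0.0, 1.0]] [[-0.017, -1.0, -0.011], [-0.987, 0.018, -0.161], [0.161, 0.008, -0.987]] [96.0, 533.2, 1169.6]
scene [[455.2956150854752, 0.0, 319.46666088874457], [0.0, 455.2956150854752, 201.20188441998758], [0.0, 0.0, 1.0]] [[-0.684, 0.73, -0.01], [0.458, 0.419, -0.784], [-0.568, -0.541, -0.621]] [283.4, -206.1, 1474.0]
0.1 [-7.20498042e-04  9.82581281e-01  1.85831853e-01 -1.73602381e-04]
```

View pics/top0.png

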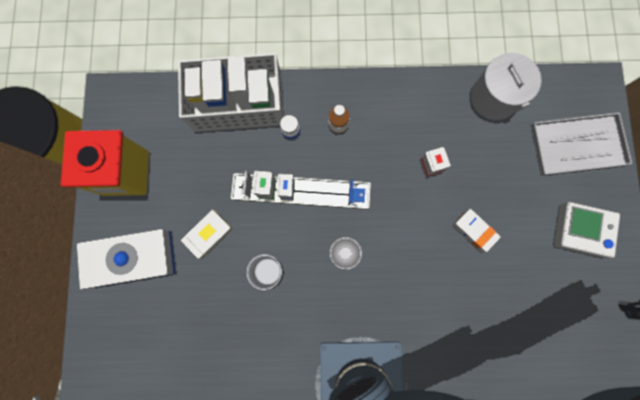

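View pics/scene0.png

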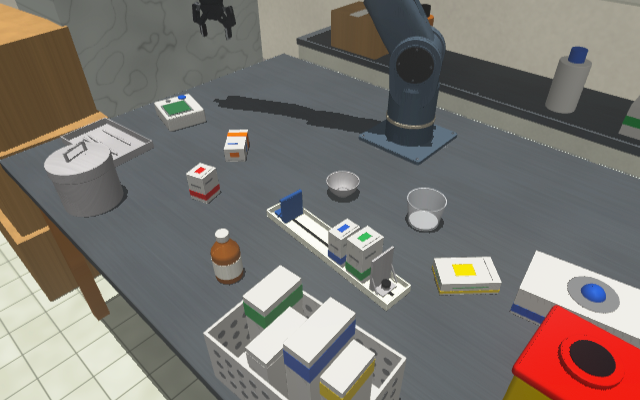

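The top view shows the tray from about (236,187), where the stop is, to (370,195), with carton_a at (263,183), carton_b at (286,186) and the follower at (358,193). carton_d stands at (436,160) and carton_c lies at (478,230). The bowl at (346,253) and bottle at (339,118) are the nearest bystanders. Next I'll measure from depth.

```bash
cat > h.py <<'E'
import numpy as np,cv2
def cloud(d):
    v,u=np.mgrid[0:400,0:640]; z=d["range_z"].astype(float); K=d["intrinsics"]
    P=np.stack([(u-K[0,2])/K[0,0]*z,(v-K[1,2])/K[1,1]*z,z],-1)
    W=(P-d["t"])@d["R"]; W[z==0]=np.nan
    return W
def rect(W,x,y,z):
    m=(W[...,0]>x[0])&(W[...,0]<x[1])&(W[...,1]>y[0])&(W[...,1]<y[1])&(W[...,2]>z[0])&(W[...,2]<z[1])
    p=W[m]; r=cv2.minAreaRect(p[:,:2].astype(np.float32))
    return len(p),np.round(r[0],1),np.round(r[1],1),round(r[2],1),np.round(np.median(p[:,2]),1)
E
python3 - <<'E'
import pickle
from h import *
d=pickle.load(open("top0.pkl","rb"));W=cloud(d)
for n,(u,v) in dict(tabl=(410,220),a=(263,180),b=(286,183),fol=(352,188),floor=(320,187),cd=(437,157),cc=(478,230),bowl=(346,253),tl=(236,175),tl2=(233,198),tr=(371,182),tr2=(369,207)).items(): print(n,W[v,u].round(0))
for n in ["top0","scene0"]:
    W=cloud(pickle.load(open(n+".pkl","rb")))
    print(n)
    print("d",rect(W,(500,720),(-380,-180),(70,95)))
    print("c",rect(W,(330,540),(-480,-280),(33,55)))
    print("traylip",rect(W,(480,640),(-250,350),(14,30)))
    print("b",rect(W,(480,640),(50,250),(89,101)))
    print("a",rect(W,(480,640),(50,250),(106,116)))
    print("fol",rect(W,(480,640),(-150,50),(75,90)))
    print("stop?",rect(W,(480,640),(170,300),(60,112)))
E
```

```text
tabl [ 460. -159.    0.]
a [566. 261. 116.]
b [560. 200.  98.]
fol [545.  15.  84.]
floor [563. 107.   9.]
cd [ 631. -230.   80.]
cc [ 424. -344.   40.]
bowl [366.  34.   0.]
tl [604. 359.  13.]
tl2 [532. 365.  23.]
tr [577. -47.   2.]
tr2 [500. -38.   5.]
top0
d (410, array([ 624.4, -228.6]), array([58.8, 56.4]), 16.4, np.float64(83.3))
c (906, array([ 423.6, -340.9]), array([115.7,  62. ]), 43.9, np.float64(46.1))
traylip (645, array([557.3,  50.3]), array([132.9, 601.6]), 3.7, np.float64(20.8))
b (302, array([555.1, 214.6]), array([58.3, 62.7]), 83.6, np.float64(96.9))
a (60, array([558.4, 245.1]), array([ 8.3, 62.3]), 88.0, np.float64(111.9))
fol (76, array([538.2,  19.7]), array([ 9.8, 60.8]), 84.9, np.float64(83.2))
stop? (647, array([557.2, 238. ]), array([106.8,  63.4]), 84.0, np.float64(98.2))
scene0
d (367, array([ 625.5, -227.3]), array([60.5, 56.1]), 17.4, np.float64(81.6))
c (471, array([ 424.8, -339.6]), array([123.4,  61.4]), 43.9, np.float64(44.9))
traylip (1187, array([560.7,  68.8]), array([124.2, 564.6]), 3.6, np.float64(20.8))
b (424, array([557.1, 218.7]), array([65.8, 62. ]), 86.6, np.float64(96.1))
a (65, array([559.1, 245.4]), array([60.9,  8.8]), 0.2, np.float64(111.0))
fol (107, array([539.3,  20.9]), array([11. , 63.7]), 86.4, np.float64(80.9))
stop? (1569, array([558.5, 239.8]), array([108.5,  65.5]), 85.1, np.float64(95.7))
```

```bash
python3 - <<'E'
import pickle
from h import *
from scipy.optimize import minimize_scalar
for n in ["top0","scene0"]:
    W=cloud(pickle.load(open(n+".pkl","rb"))); p=W.reshape(-1,3); p=p[~np.isnan(p).any(1)]
    def tf(p,a): 
        c,s=np.cos(a),np.sin(a); q=p-[550,150,0]; return np.stack([q[:,0]*c+q[:,1]*s,-q[:,0]*s+q[:,1]*c,q[:,2]],1)
    lip=p[(abs(p[:,0]-550)<70)&(abs(p[:,1]-150)<240)&(p[:,2]>18)&(p[:,2]<24)]
    f=lambda a:(lambda q:np.std(np.abs(q[:,0]-np.median(q[:,0][np.abs(q[:,0])>25]) ))) (tf(lip,a))
    best=min(np.radians(np.arange(-8,-2,.1)),key=lambda a: -np.sum(np.sort(np.histogram(tf(lip,a)[:,0],np.arange(-60,60,2))[0])[-6:]))
    q=tf(lip,best); print(n,"yaw",np.degrees(best)); h,e=np.histogram(q[:,0],np.arange(-50,50,3)); print(list(zip(e.astype(int),h)))
    print("y ext",np.percentile(q[abs(q[:,0])<45,1],[0,1,99,100]))
    q=tf(p,best)
    q=q[(abs(q[:,0])<25)&(abs(q[:,1])<230)]
    for y in range(-190,230,8):
        s=q[(q[:,1]>=y)&(q[:,1]<y+8),2]; 
        if len(s): print(y,len(s),*np.percentile(s,[5,50,95]).round(0),end=' | ')
    m=(q[:,2]>80); print("\nb/a faces",np.unique((q[m,1]//4*4).astype(int),return_counts=True))
E
```

```text
top0 yaw -5.10000000000001
[(np.int64(-50), np.int64(0)), (np.int64(-47), np.int64(0)), (np.int64(-44), np.int64(0)), (np.int64(-41), np.int64(14)), (np.int64(-38), np.int64(94)), (np.int64(-35), np.int64(8)), (np.int64(-32), np.int64(12)), (np.int64(-29), np.int64(4)), (np.int64(-26), np.int64(3)), (np.int64(-23), np.int64(5)), (np.int64(-20), np.int64(5)), (np.int64(-17), np.int64(8)), (np.int64(-14), np.int64(5)), (np.int64(-11), np.int64(9)), (np.int64(-8), np.int64(7)), (np.int64(-5), np.int64(13)), (np.int64(-2), np.int64(4)), (np.int64(1), np.int64(8)), (np.int64(4), np.int64(4)), (np.int64(7), np.int64(5)), (np.int64(10), np.int64(6)), (np.int64(13), np.int64(6)), (np.int64(16), np.int64(6)), (np.int64(19), np.int64(5)), (np.int64(22), np.int64(2)), (np.int64(25), np.int64(5)), (np.int64(28), np.int64(6)), (np.int64(31), np.int64(3)), (np.int64(34), np.int64(59)), (np.int64(37), np.int64(21)), (np.int64(40), np.int64(0)), (np.int64(43), np.int64(0)), (np.int64(46), np.int64(0))]
y ext [-187.54870977 -187.16831104  220.22875824  221.29913243]
-190 41 1.0 21.0 27.0 | -182 41 4.
[... 3519 characters left out ...]
0 65 109.0 111.0 113.0 | 138 432 9.0 77.0 111.0 | 146 14 4.0 6.0 8.0 | 154 1 2.0 2.0 2.0 | 162 306 19.0 66.0 102.0 | 170 186 12.0 53.0 97.0 | 178 71 10.0 15.0 32.0 | 186 101 7.0 14.0 31.0 | 194 96 4.0 7.0 14.0 | 202 62 5.0 6.0 8.0 | 210 9 21.0 23.0 23.0 | 218 168 -1.0 9.0 23.0 | 226 40 -1.0 0.0 3.0 | 
b/a faces (array([-136, -132, -128, -124,   32,   36,   40,   44,   48,   52,   56,
         60,   64,   68,   72,   76,   92,   96,  100,  104,  108,  112,
        116,  120,  124,  128,  132,  136,  140,  164,  168]), array([  5,  17,  25,   1,   1,  17,  38,  21,  28,  24,  32,  29,  32,
        23,  56,  37,  16,  33,  28,  30,  37,  27,  35,  30,  37,  32,
        33,  41, 179,  25, 128]))
```

```bash
cat >> h.py <<'E'
from scipy.spatial.transform import Rotation as Rn
def quat(z,y):
    """tool orientation with z along fingers, y closing line"""
    z=np.array(z,float);z/=np.linalg.norm(z);y=np.array(y,float);y-=z*(y@z);y/=np.linalg.norm(y)
    q=Rn.from_matrix(np.stack([np.cross(y,z),y,z],1)).as_quat(); return q[[3,0,1,2]]
E
python3 - <<'E'
from h import *
from plant import solve_ik
a=np.radians(-5); tx=np.array([np.cos(a),np.sin(a),0]); ty=np.array([-np.sin(a),np.cos(a),0]); Z=np.array([0,0,1.])
g=np.radians(43.9); L=np.array([np.cos(g),np.sin(g),0]); C=np.array([424.,-340.5,0])
for top in (1,-1):
  e=top*L; side=np.cross(Z,e)
  for t in (30,40,50,60):
    ti=np.radians(t)
    zi=-Z*np.cos(ti)-e*np.sin(ti)      # palm beyond the top end
    zf=-Z*np.sin(ti)+ty*np.cos(ti)
    # carton: e->Z, Z-> -ty ; side = Z x e -> -ty x Z = -tx
    for s in (1,-1):
      P=C+e*25+Z*22
      F=np.array([550,150,0])+ty*10+Z*(6+57.5+25)
      r=[solve_ik(P,quat(zi,s*side)),solve_ik(P+80*Z,quat(zi,s*side)),solve_ik(F,quat(zf,-s*tx)),solve_ik(F+100*Z,quat(zf,-s*tx))]
      print(top,t,s,[None if x is None else np.round(x,2).tolist() for x in r])
E
```

```text
1 30 1 [[-0.35, 1.38, 1.39, 1.89, -0.98, 1.03, -2.61], [0.95, 1.05, -1.3, 1.81, 1.13, 1.74, 1.63], [0.55, 0.95, -0.6, 2.02, -1.08, 0.66, -2.08], [0.57, 0.77, -0.63, 2.0, -1.0, 0.77, -2.3]]
1 30 -1 [[0.14, 0.83, 0.21, 1.88, 0.44, 0.76, -0.87], [0.16, 0.7, 0.18, 1.84, 0.43, 0.91, -0.82], [0.68, 1.03, -0.83, 2.02, -0.83, 0.5, 0.83], [0.67, 0.82, -0.81, 2.0, -0.86, 0.67, 0.71]]
1 40 1 [[-0.4, 1.48, 1.41, 1.84, -0.87, 1.05, -2.76], [0.86, 1.13, -1.3, 1.77, 1.16, 1.94, 1.56], [0.5, 0.86, -0.63, 2.03, -0.92, 0.53, -2.32], [0.38, 0.64, -0.41, 1.99, -0.98, 0.79, -2.39]]
1 40 -1 [[0.03, 0.92, 0.29, 1.82, 0.47, 0.88, -0.94], [0.05, 0.79, 0.26, 1.8, 0.48, 1.02, -0.89], [0.59, 0.91, -0.79, 2.02, -0.7, 0.44, 0.61], [0.59, 0.71, -0.76, 1.98, -0.73, 0.63, 0.5]]
1 50 1 [[0.72, 1.23, -1.08, 1.73, 1.21, 1.93, 1.5], [0.72, 1.09, -1.08, 1.72, 1.12, 1.94, 1.58], [0.75, 1.09, -1.3, 2.01, 0.75, 0.53, 2.26], [-0.08, 0.55, 0.15, 1.98, -1.06, 0.93, -2.38]]
1 50 -1 [[-0.07, 1.02, 0.37, 1.76, 0.46, 0.99, -0.96], [-0.04, 0.88, 0.33, 1.75, 0.51, 1.12, -0.93], [0.48, 0.8, -0.72, 2.02, -0.51, 0.41, 0.34], [0.49, 0.6
[... 1250 characters left out ...]
.55, 1.91, -0.65, 0.8, 0.75], [0.75, 1.09, -1.3, 2.01, 0.75, 0.53, 2.26], [-0.08, 0.55, 0.15, 1.98, -1.06, 0.93, -2.38]]
-1 50 -1 [[1.09, 0.93, 0.02, 1.93, -1.08, 1.0, -1.88], [1.09, 0.79, 0.02, 1.92, -1.01, 1.07, -2.03], [0.48, 0.8, -0.72, 2.02, -0.51, 0.41, 0.34], [0.49, 0.62, -0.71, 1.96, -0.53, 0.61, 0.25]]
-1 60 1 [[1.52, 1.09, -0.58, 1.87, -0.68, 0.8, 0.93], [1.52, 0.95, -0.58, 1.88, -0.71, 0.89, 0.86], [-0.11, 0.66, 0.07, 2.02, -1.03, 0.67, -2.39], [-0.19, 0.51, 0.18, 1.94, -0.87, 0.84, -2.62]]
-1 60 -1 [[1.29, 1.02, -0.2, 1.88, -0.99, 1.02, -1.92], [1.15, 0.89, 0.02, 1.89, -1.06, 1.22, -1.93], [0.34, 0.72, -0.63, 2.0, -0.28, 0.41, 0.03], [0.37, 0.56, -0.66, 1.92, -0.29, 0.63, -0.04]]
```

Fits agree across both cameras: tray origin is about (550,150) with yaw −5°. b's near face is at y≈35, the stop is at ≈165 and the follower is at 0. Next is picking carton_c with a 45° tool tilt.

```bash
cat >> h.py <<'E'
_a=np.radians(-5.0); tx=np.array([np.cos(_a),np.sin(_a),0]); ty=np.array([-np.sin(_a),np.cos(_a),0]); Z=np.array([0,0,1.])
O=np.array([549.8,150.,0])
T=lambda x,y,z:O+x*tx+y*ty+z*Z
g=np.radians(43.9); e=np.array([np.cos(g),np.sin(g),0]); C=np.array([424.2,-340.3,0])
k=np.sqrt(.5); zi=-k*Z-k*e; zf=-k*Z+k*ty
qi=quat(zi,-np.cross(Z,e)); qf=quat(zf,tx)
E
python3 - <<'E'
from h import *
from plant import ctrl,eyes,sensors
P=C+25*e+29*Z
ctrl.move_to(P-100*zi,qi); print(sensors.current_t(),sensors.current_tcp_pos())
print(ctrl.move_straight(P,speed=120,threshold=12),sensors.current_tcp_pos()-P)
ctrl.clamp(grasp_force=40); print("w",sensors.current_grip_width(),sensors.current_grip_force())
ctrl.move_straight(P+170*Z,speed=150)
print("w",sensors.current_grip_width(),sensors.current_contact_force().round(1))
ctrl.move_to(T(0,6-6.5,88.5+110),qf)
print(sensors.current_t(),sensors.current_grip_width(),sensors.current_tcp_pos()-T(0,-.5,198.5))
d=eyes.read_camera("scene"); cv2.imwrite("pics/s1.png",d["img"][100:330,150:500,::-1].repeat(2,0).repeat(2,1))
E
```

```text
1.775 [ 492.50456072 -275.7186364   100.3981313 ]
False [0.67814785 0.20676814 0.24853971]
w 59.16598423019015 43.57261061668396
w 59.653788218457485 [ 0.9  0.4 -1.6]
6.1667 59.466076450158596 [-0.10583317 -0.42939602 -0.40860667]
```

View pics/s1.png

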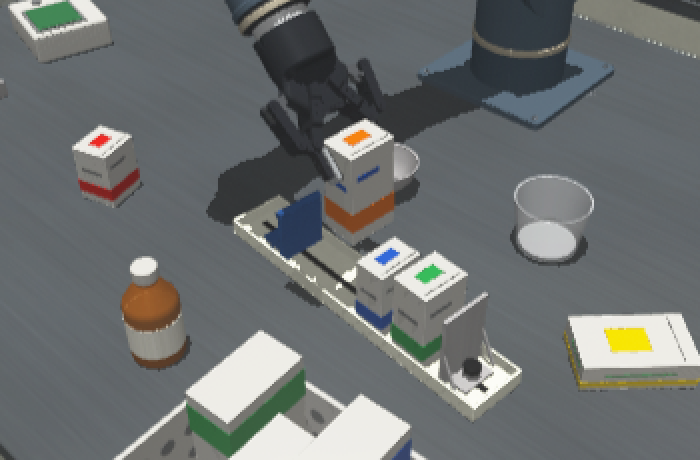

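The carton is held upright above the tray, at about (360,180) in the crop, with nothing disturbed. Now I'll set it down.

```bash
python3 - <<'E'
from h import *
from plant import ctrl,eyes,sensors
ctrl.move_straight(T(0,-.5,104),speed=100)
print(ctrl.move_straight(T(0,-.5,80),speed=15,threshold=4),sensors.current_tcp_pos()-T(0,-.5,88.5),sensors.current_contact_force().round(1))
ctrl.ungrasp(); ctrl.sleep(.2)
p=np.array(sensors.current_tcp_pos())
ctrl.move_straight(p-110*zf,speed=150)
print(sensors.current_t())
for n in ["top","scene"]:
    W=cloud(eyes.read_camera(n)); q=(W-O); X=q@tx;Y=q@ty
    m=(abs(X)<45)&(abs(Y)<34)&(W[...,2]>113)&(W[...,2]<130)
    r=cv2.minAreaRect(np.stack([X[m],Y[m]],1).astype(np.float32)); print(n,m.sum(),r,np.percentile(W[m][:,2],[5,50,95]))
    p=W[m]; A=np.c_[X[m],Y[m],np.ones(m.sum())]; print("tilt",np.linalg.lstsq(A,p[:,2],rcond=None)[0])
E
```

```text
True [-0.04144548  0.06184834  4.89966769] [ 0.4 -2.2  6.3]
9.625
top 362 ((-3.034128189086914, 6.533164978027344), (45.255615234375, 60.96513366699219), 88.7132339477539) [118.52896265 122.0910424  125.39219314]
tilt [ 4.84219012e-03 -1.21605335e-02  1.22072960e+02]
scene 437 ((-2.085784912109375, 7.401987075805664), (62.688018798828125, 47.834964752197266), 0.3031568229198456) [114.76906818 121.09435808 122.99289056]
tilt [-2.00705516e-02 -5.03279049e-02  1.20976667e+02]
```

```bash
python3 - <<'E'
from h import *
from plant import ctrl,eyes,sensors
h=np.radians(17); dx=np.array([np.cos(h),np.sin(h),0]); D=np.array([625.5,-228,0])
q1=quat(-Z,dx); q2=quat(-Z,tx)
p=sensors.current_tcp_pos()
ctrl.move_straight(np.array(p)+60*Z,speed=200)
ctrl.move_to(D+170*Z,q1)
print(ctrl.move_straight(D+67*Z,speed=100,threshold=12),sensors.current_t())
ctrl.clamp(grasp_force=40); print("w",sensors.current_grip_width())
ctrl.move_straight(D+230*Z,speed=150)
G=lambda z:T(1.5,-53,z)
ctrl.move_to(G(210),q2); print("w",sensors.current_grip_width(),sensors.current_t())
ctrl.move_straight(G(88),speed=100)
print(ctrl.move_straight(G(66),speed=15,threshold=4),sensors.current_tcp_pos()-G(73),sensors.current_contact_force().round(1))
ctrl.ungrasp(); ctrl.sleep(.2)
ctrl.move_straight(G(190),speed=150)
# go behind the follower, fingers shut
ctrl.move_straight(T(0,-210,190),speed=200)
ctrl.clamp(grasp_force=20); print(sensors.current_t())
d=eyes.read_camera("scene"); cv2.imwrite("pics/s2.png",d["img"][100:330,150:500,::-1].repeat(2,0).repeat(2,1))
for n in ["top","scene"]:
    W=cloud(eyes.read_camera(n)); q=(W-O); X=q@tx;Y=q@ty
    for lo,hi,y0,y1 in ((113,130,-25,34),(82,96,-95,-18)):
        m=(abs(X)<45)&(Y>y0)&(Y<y1)&(W[...,2]>lo)&(W[...,2]<hi)
        if m.sum()>9: print(n,m.sum(),cv2.minAreaRect(np.stack([X[m],Y[m]],1).astype(np.float32)),np.median(W[m][:,2]))
E
```

```text
False 12.5667
w 57.461742120178144
w 57.56798797364059 15.4417
True [-0.18409865 -0.04563574  0.58656429] [-0.9  0.7  6.5]
20.9917
top 365 ((-2.7875423431396484, 6.603281021118164), (45.31904602050781, 60.48143005371094), 89.35345458984375) 121.94399390689935
top 401 ((0.0357666015625, -61.283592224121094), (68.11700439453125, 59.00324630737305), 89.22017669677734) 89.07919568787813
scene 438 ((-1.7197914123535156, 7.9686784744262695), (46.15251541137695, 60.440486907958984), 89.09146881103516) 120.92859593059447
scene 328 ((1.4285297393798828, -60.70737838745117), (60.09366989135742, 68.01179504394531), 1.5103665590286255) 88.0975629232147
```

View pics/s2.png

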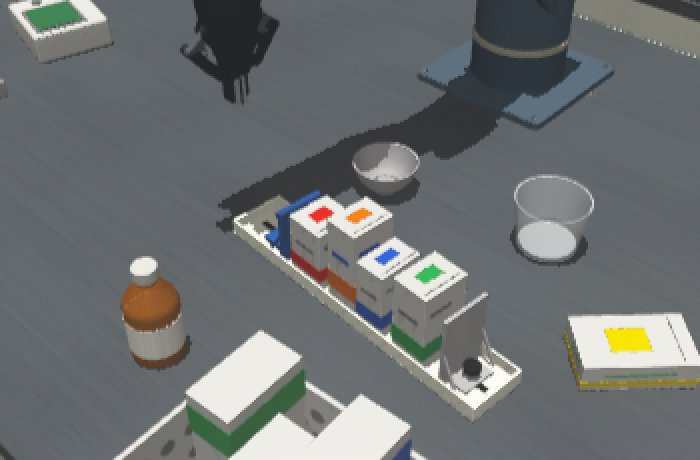

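The row stands upright in the order follower, d (red), c (orange), b (blue), a (green). All bystanders are in place. Now I'll push the follower.

```bash
python3 - <<'E'
from h import *
from plant import ctrl,eyes,sensors
F=lambda:(round(float(np.dot(sensors.current_contact_force(),ty)),1),((np.array(sensors.current_tcp_pos())-O)@ty).round(1),sensors.current_t())
W=cloud(eyes.read_camera("top")); q=W-O; Y=q@ty
m=(abs(q@tx)<25)&(Y<-60)&(Y>-190)&(W[...,2]>75); print(np.unique((Y[m]//4*4).astype(int),return_counts=True))
G=lambda y,z=48:T(0,y,z)
ctrl.move_to(G(-175,120),quat(-Z,tx)); print(ctrl.move_straight(G(-175),speed=80,threshold=8),F())
print(ctrl.move_straight(G(-70),speed=30,threshold=15),F())
r=ctrl.move_straight(G(-20),speed=12,threshold=11); print(r,F()); ctrl.sleep(.3); print(F())
E
```

```text
(array([-192, -188, -184, -180, -176, -172, -168, -164, -160, -104, -100,
        -96,  -84,  -80,  -76,  -72,  -68,  -64]), array([ 33,  61,  57,  55,  81,  90,  79, 107, 130,  22,  26,  15,   9,
        24,  25,  26,  24,  27]))
False (-0.3, np.float64(-175.0), 22.65)
False (-5.8, np.float64(-70.5), 26.3)
True (-1.3, np.float64(-47.0), 28.525)
(0.3, np.float64(-47.5), 28.825)
```

```bash
cat >> h.py <<'E'
def row(eyes):
    for n in ["top","scene"]:
        W=cloud(eyes.read_camera(n)); q=(W-O); X=q@tx;Y=q@ty
        for k_,lo,hi,y0,y1 in (("a",104,116,60,170),("b",90,101,40,110),("c",113,126,-25,70),("d",84,93,-40,40)):
            m=(abs(X)<34)&(Y>y0)&(Y<y1)&(W[...,2]>lo)&(W[...,2]<hi)
            if m.sum()>30: r=cv2.minAreaRect(np.stack([X[m],Y[m]],1).astype(np.float32)); print(n,k_,np.round(r[0],1),np.round(r[1],1),round(r[2],1),"y",np.percentile(Y[m],[2,98]).round(1))
        m=(abs(X)<25)&(Y>130)&(Y<185)&(W[...,2]>70)&(W[...,2]<104); print("stop/a y",np.percentile(Y[m],[2,50,98]).round(1) if m.any() else None)
E
python3 - <<'E'
from h import *
from plant import ctrl,eyes,sensors
print(sensors.current_contact_force().round(1),sensors.current_moment().round(2))
row(eyes)
d=eyes.read_camera("scene"); cv2.imwrite("pics/s3.png",d["img"][150:310,240:440,::-1].repeat(3,0).repeat(3,1))
E
```

```text
[-0.   0.3 -0.2] [-0.01 -0.03  0.03]
top a [ -1.1 115.1] [106.2  62.5] 89.0 y [116.3 163.9]
top b [-0.8 82.7] [54.2 65.7] 90.0 y [ 77.  109.2]
top c [-2.7 50.6] [38.6 60.8] 90.0 y [32.  69.6]
stop/a y [166.9 168.8 169.9]
scene a [1.000e-01 1.136e+02] [105.2  64.2] 89.2 y [ 69.5 165.3]
scene b [ 0.7 77.8] [68.4 64.2] 84.7 y [ 47.4 107.6]
scene c [-2.7 50.7] [62.3 38.5] 0.1 y [32.7 68.9]
scene d [-1.2 -0.3] [66.9 76.3] 2.6 y [-37.   34.7]
stop/a y [164.3 169.4 171.2]
```

View pics/s3.png

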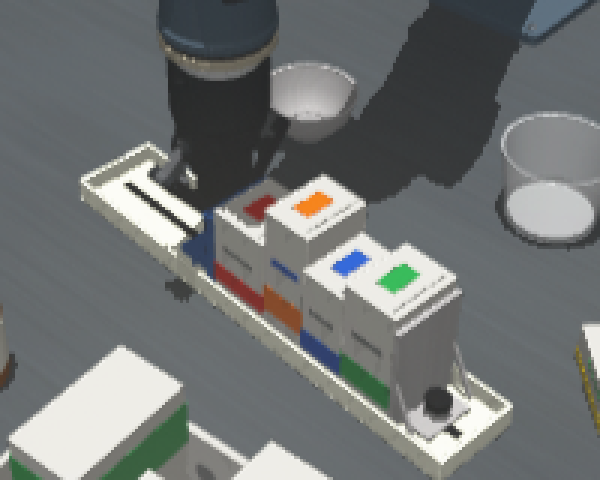

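The row looks closed against the stop, but the arm backed off when the threshold tripped. I'll press again in small held steps to get a sustained firm press.

```bash
python3 - <<'E'
from h import *
from plant import ctrl,eyes,sensors
G=lambda y,z=48:T(0,y,z)
F=lambda:-float(np.dot(sensors.current_contact_force(),ty))
y=float((np.array(sensors.current_tcp_pos())-O)@ty)
for i in range(24):
    y+=.4; ctrl.move_straight(G(y),speed=8); f=F(); print(round(y,1),((np.array(sensors.current_tcp_pos())-O)@ty).round(2),round(f,1))
    if f>17: break
ctrl.sleep(.3); print("held",F(),sensors.current_t())
E
```

```text
-47.3 -47.27 -0.1
-46.9 -47.06 1.4
-46.5 -46.97 2.5
-46.1 -46.93 4.9
-45.7 -46.87 7.5
-45.3 -46.89 7.1
-44.9 -46.87 9.1
-44.5 -46.86 9.8
-44.1 -46.86 11.5
-43.7 -46.82 11.9
-43.3 -46.82 13.4
-42.9 -46.8 14.9
-42.5 -46.83 16.1
-42.1 -46.78 17.8
held 17.98849099036018 32.775
```

```bash
python3 - <<'E'
from h import *
from plant import ctrl,eyes,sensors
G=lambda y,z=48:T(0,y,z)
F=lambda:-float(np.dot(sensors.current_contact_force(),ty))
ctrl.move_straight(G(-41.2),speed=5); ctrl.sleep(.2); print(F())
ctrl.move_straight(G(-50),speed=8); ctrl.move_straight(G(-75),speed=60); ctrl.move_straight(G(-75,200),speed=120)
ctrl.move_straight(T(0,-210,220),speed=200)
row(eyes); print(sensors.current_t())
d=eyes.read_camera("scene"); cv2.imwrite("pics/s4.png",d["img"][150:310,240:440,::-1].repeat(3,0).repeat(3,1))
W=cloud(d);q=W-O;X=q@tx;Y=q@ty
for y in range(-40,176,6):
    m=(abs(X)<25)&(Y>=y)&(Y<y+6); print(y,W[m][:,2].max().round(0) if m.any() else None,end='|')
E
```

```text
20.45552282721686
top a [ -0.2 116.3] [102.6  63.7] 89.0 y [116.6 163.7]
top b [-1.4 75.1] [69.1 63.8] 88.7 y [ 56.3 109.2]
top c [-3.1 50.6] [60.1 38.7] 0.1 y [31.7 69.4]
top d [ 0.2 -0.1] [60.3 64.8] 1.3 y [-29.4  30.7]
stop/a y [167.  168.6 170. ]
scene a [  0.3 113.7] [106.5  63.7] 89.7 y [ 69.6 165.6]
scene b [-0. 78.] [69.2 62.6] 84.4 y [ 45.1 107.3]
scene c [-2.3 50.5] [38.9 61.5] 89.8 y [32.8 69.6]
scene d [0.4 4.9] [61.8 66. ] 3.5 y [-25.6  31.3]
stop/a y [164.1 169.4 170.9]
37.475
-40 8.0|-34 83.0|-28 87.0|-22 91.0|-16 91.0|-10 90.0|-4 92.0|2 90.0|8 90.0|14 90.0|20 91.0|26 120.0|32 123.0|38 124.0|44 124.0|50 124.0|56 123.0|62 124.0|68 124.0|74 125.0|80 104.0|86 99.0|92 99.0|98 100.0|104 99.0|110 98.0|116 114.0|122 114.0|128 114.0|134 114.0|140 114.0|146 114.0|152 114.0|158 113.0|164 114.0|170 103.0|
```

View pics/s4.png

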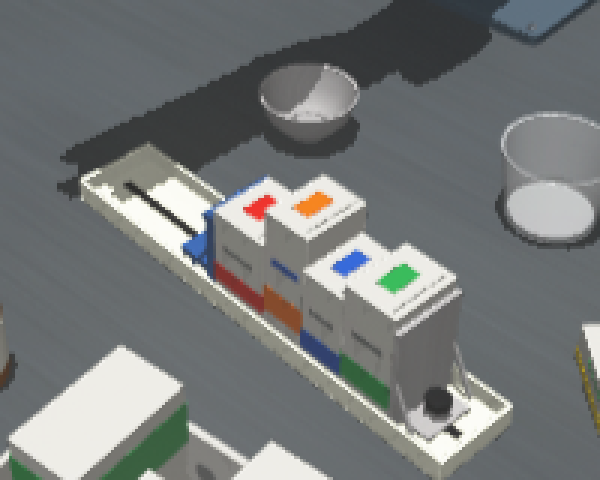

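The row is closed, upright and square: the follower, red, orange, blue and green cartons touch with no gaps, and green is on the stop. The arm is clear.

```bash
python3 -c "
from plant import ctrl
print(ctrl.finish_job())"
```

```text
the job is handed in; nothing more can be done
None
```

The job is handed in at about 37 s: both cartons stand in the tray, and the row was pressed against the end stop with about 20 N at the follower and left closed with no visible gaps. The hand-in call returned no verdict.

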